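# Put the scraper in its slot, then hold the cover over the open housing

## Robot

A 6-joint arm with a two-finger parallel gripper is mounted at the origin on a cart in front of the work surface, level with it; the furniture and walls round the work are solid. World frame = base frame: x ahead of the robot, y to its left, z up, the work surface at z = 0. Lengths are in m, angles in rad, forces in N, time in s.
With the tool pointing down it reaches from about 0.35 to 0.975 m from the base axis. Payload 17.4 kg.
Tool frame: the origin (TCP) lies midway between the tips of the shut fingers; the grasp point (between the pads) lies 19 mm behind it (ctrl.grasp_offset is the distance from the TCP to the grasp point, in m); z points along the fingers, y is the line along which they close (so a half turn about z gives the same grasp; the last joint's range is limited). The gripper opens to 85 mm and grips with 20 to 120 N. Pads are 22 mm wide; open, the fingers measure 114 mm over their backs; the gripper's body (76 mm by 85 mm) begins 54 mm behind the grasp point. The pads swing forward as they close: fully open they stand 13 mm farther back than shut.
Start: joints at [-1.316, 0.116, 1.442, -0, 1.584, -0.038], TCP at [0.195, -0.646, 0.231] pointing down, gripper open.
Joint ranges: [-2.83, 2.83], [-0.83, 2.19], [0.07, 2.5], [-1.14, 4.28], [0.01, 3], [-2.97, 2.97]. Speed limits (rad/s): [1.89, 1.89, 2.22, 3.14, 3.14, 3.14].

## Interface

Orientations are given as a rotation vector (axis times angle).
In Python, from station import ctrl gives the robot as it stands.
- The arm moves only by the tool jog_arm, never from a script. Its argument "increments" is a list that holds one entry, the list of rows, each a list of 6 numbers: the shift along the tool's x, y, z in mm, then the turn, a rotation vector about the tool's x, y, z in rad. In form: [[[dx, dy, dz, wx, wy, wz], ...]]. A call has 1 to 8 rows; each row shifts and turns the commanded pose from where the row before left it, along the tool's axes as they then stand; what a row does not reach is not made up. A row lasts 1/10 s, in which the tool goes at most 50 mm and 8.59 degrees, less where a joint would pass 70% of its speed; a pose out of reach is approached as far as the arm can. A call with a gripper value outside its range is refused whole. "hand" is the opening, from 0 (shut) to 1 (fully open), set as the call begins (left out, the last holds). The fingers move at their own pace and stop on an object; "squeeze" is the grip in N (left out, the last holds). Time passes only in rows, so rows that do not move let the fingers close. It gives the time, the measured TCP pose, the force, the opening and the grip force at its end, in the units of the state.
- ctrl.read_state(): the state, without advancing time (a new reading comes with each control period).
- ctrl.read_camera(name): name is "scene" or "top"; returns a dict with "color" (400x640x3 uint8, red, green, blue), "mtx" (3x3 intrinsics, pixels), "camera_from_world" (4x4, takes a point from world to camera coordinates). Camera axes: x right, y up, looking along -z (the intrinsics and any distortion apply to the point x, -y, -z); pixel columns grow to the right and rows downward; lengths in m; the calibration is good to about 2 mm. A picture is of the moment at which its call begins. There is no depth.
- ctrl.finish_job(): hands the job in; it is judged then, once.
The state is a dict: "clock": time; "joint_positions": joint angles; "joint_vel": joint speeds; "joint_efforts": joint torques, N m; "eef_pos": TCP position; "eef_rot": TCP orientation; "ft_force": force on the tool from outside, world axes, zero at the start; "ft_torque": the same for the moment, N m; "gripper_width": opening from 0.0 (shut) to 1.0 (fully open); "grasp_force": force on a finger pad.
Only numpy, scipy, OpenCV 4.12 (cv2) and the standard library are available. Lean on these libraries where they do the work, as an engineer would, in place of code of your own. Each camera call takes 0.05 s, during which the arm holds its last target. There are 200 camera calls.

## Task

The flange of the small open electronics housing has just been cleaned: take the flat scraper off it and slide it blade first into the slot of its holder, fully home up to the handle, and let go of it. Then pick up the cover plate by its rib and hold it level about 10 mm above the housing without touching it, its window over the connector and its four holes in line with the four threaded holes, ready for the screws. Finish while still holding it there; leave the loose tin of screws and the side cutters alone.

Things in the scene. Friction and masses are not known exactly. Their poses are not given: they have to be found in the camera images.
- scraper_grip (a point): Centre of the scraper's wooden handle, a bar 95 mm long, 20 wide, 22 high. x points to the blade tip, z up. The steel blade, 85 long, 32 wide, 3 thick, goes on from the handle, undersides flush, 11 mm below this point. 90 g, centre of mass about 60 mm ahead. It starts flat across the housing's rim, this point free in the air about 25 to 45 mm outside the housing's long side.
- scraper_tip (a point): Middle of the blade's tip edge, at its underside: 132.5 mm ahead of scraper_grip along x and 11 mm below it. Same axes as scraper_grip.
- slot_mouth (a point): Middle of the slot's mouth in the fixed grey holder, on the slot's floor, 65 mm above the desk. x points level into the slot, z up. The slot is 42 mm wide, 9 high, 90 deep (through); the block is 60 mm wide and ends 23 mm above the slot's floor; its foot is 100 x 80 x 6 mm. With the scraper home its handle's front meets the block's face, the blade 85 mm inside.
- thread_a (a point): Mouth of a threaded hole (6 mm) in the top of the fixed open aluminium housing, 32 mm above the desk. Housing 110 (x) by 84 (y) by 32 mm, threaded holes at x = +-46, y = +-33 mm from its middle; this one at (-46, +33), beside the black connector, which stands inside the -x short end, 3 mm below the rim. Axes of the housing, z up.
- thread_b (a point): Mouth of the diagonally opposite threaded hole of the housing, at (+46, -33) mm from its middle, same height and axes.
- cover_grip (a point): Centre of the cover plate's grip rib, half-way up. Aluminium plate (about 0.2 kg) 110 (x) by 84 (y) by 4 mm, on it the rib: a bar 60 mm long (x), 16 wide (y), 32 high, its middle 4 mm towards +x from the plate's middle. This point is 20 mm above the plate's underside, the rib's top 36 mm. The plate starts flat on the desk. Axes of the plate, z up.
- cover_hole_a (a point): Hole (8 mm wide) in the plate, at its underside, (-46, +33) mm from the plate's middle, that is (-50, +33, -20) mm from cover_grip. It belongs over thread_a. The window, 13 x 29 mm, lies at this -x end and goes over the connector.
- cover_hole_b (a point): Diagonally opposite hole of the plate, at its underside, (+46, -33) mm from the plate's middle, that is (+42, -33, -20) mm from cover_grip. It belongs over thread_b.
- case_screws: Loose low round tin with screws, 58 mm wide, 22 mm high, origin under its centre; leave it alone.
- cutters: Loose side cutters with red handles, 131 x 52 x 14 mm, origin under the middle; leave them alone.

How it is judged:
On the way, in this order (a step that is already met when the one before it is completed fails the run):
1. The scraper is fully home in the holder's slot and let go, the cover still on the desk (x of scraper_tip in the frame of slot_mouth above 0.07 m and y of scraper_tip in the frame of slot_mouth between -0.012 and 0.012 m and z of scraper_tip in the frame of slot_mouth between -0.002 and 0.01 m and contact force between the fingers and scraper below 0.05 N and height (world z) of cover_hole_a below 0.02 m), for 0.2 s.
2. The cover plate is lifted off the desk by the gripper (height (world z) of each of cover_hole_a, cover_hole_b above 0.03 m and contact force between the fingers and cover above 1 N), for 0.2 s.
At the end, for the whole second after the job is handed in: Scraper released, 70 mm or more of its blade in the slot. Cover still, held by the fingers alone, within 0.08 rad of level, its underside 3 to 20 mm above the housing, touching neither housing nor scraper, each hole within 4 mm sideways of its threaded hole, window over connector (x of scraper_tip in the frame of slot_mouth above 0.07 m and y of scraper_tip in the frame of slot_mouth between -0.012 and 0.012 m and z of scraper_tip in the frame of slot_mouth between -0.002 and 0.01 m and contact force between each of the fingers, cover and scraper below 0.05 N and horizontal distance between cover_hole_a and thread_a below 0.004 m and height (world z) of cover_hole_a between 0.035 and 0.052 m and horizontal distance between cover_hole_b and thread_b below 0.004 m and height (world z) of cover_hole_b between 0.035 and 0.052 m and angle between cover_grip's own z axis and vertical below 0.08 rad and contact force between cover and housing below 0.05 N and contact force between the fingers and cover above 1 N and linear speed of cover below 0.02 m/s); the arm keeps its last pose, push and grip.
It fails at once if the tin of screws is pushed more than 30 mm (distance of case_screws from where it was at the start of the episode above 0.03 m).
It fails at once if the pair of side cutters is pushed more than 30 mm (distance of cutters from where it was at the start of the episode above 0.03 m).
It also fails if it takes over 48 s, if anything falls off the work surface, if the arm or the gripper's body presses on something with over 40 N, if the wrist force passes 120 N, or if a joint passes its speed limit or range.

## Working session

There is one attempt and no reset: what is moved stays moved. The work goes in short steps, Python scripts to look and compute and a tool call to move; the robot and the scene stay as the last step left them, time stands still between calls to the robot, and variables do not carry over. Pictures are saved under pics/ and viewed, at most 10 in all, crops included, and the job is handed in when it is done.

Besides the shell and the picture viewer there is one more tool, called after "Request:" as name(argument=value, ...) on one line, values as JSON. jog_arm: Moves the arm, as the interface text tells. Its arguments: {"type":"object","properties":{"increments":{"type":"array"},"hand":{"type":"number"},"squeeze":{"type":"number"}},"required":["increments"]}

```bash
mkdir -p pics; ls; cat > h.py <<'E'
from station import ctrl
import numpy as np, cv2
from scipy.spatial.transform import Rotation as R
def cam(n,save=None):
    c=ctrl.read_camera(n)
    if save: cv2.imwrite('pics/'+save,c['color'][:,:,::-1])
    return c
def ray(c,uv,z):
    M=np.array(c['camera_from_world']);K=np.array(c['mtx'])
    d=np.linalg.inv(K)@np.array([uv[0],uv[1],1.]); d=d*[1,-1,-1]
    Rw=M[:3,:3].T; o=-Rw@M[:3,3]; d=Rw@d
    return o+d*(z-o[2])/d[2]
def proj(c,p):
    M=np.array(c['camera_from_world']);K=np.array(c['mtx'])
    q=M[:3,:3]@np.array(p)+M[:3,3]; q=K@(q*[1,-1,-1]); return q[:2]/q[2]
E
python3 - <<'E'
from h import *
for n in ('top','scene'):
    c=cam(n,n+'0.png'); print(n,c.keys(),np.round(c['mtx'],1).tolist(),np.round(c['camera_from_world'],3).tolist())
s=ctrl.read_state(); print(s)
E
```

```text
pics
top dict_keys(['color', 'mtx', 'camera_from_world']) [[469.2, 0.0, 316.5], [0.0, 469.2, 201.1], [0.0, 0.0, 1.0]] [[-0.016, -0.999, -0.031, -0.014], [0.997, -0.019, 0.078, -0.525], [-0.078, -0.03, 0.996, -1.288], [0.0, 0.0, 0.0, 1.0]]
scene dict_keys(['color', 'mtx', 'camera_from_world']) [[516.5, 0.0, 316.0], [0.0, 516.5, 201.2], [0.0, 0.0, 1.0]] [[-0.721, -0.693, 0.006, 0.344], [0.584, -0.603, 0.544, -0.393], [-0.373, 0.396, 0.839, -1.404], [0.0, 0.0, 0.0, 1.0]]
{'clock': 0.1, 'joint_positions': array([-1.31580121e+00,  1.16447725e-01,  1.44221057e+00,  4.23774601e-06,
        1.58400529e+00, -3.78015679e-02]), 'joint_vel': array([ 0.00145348, -0.00096087, -0.00298527,  0.001076  ,  0.00063761,
        0.00093267]), 'joint_efforts': array([ 2.61091394e-03, -7.33665919e+01, -6.33784890e+01, -6.19768275e-05,
        5.26417614e-03,  6.56371230e-05]), 'eef_pos': array([ 0.19477317, -0.64610457,  0.23062193]), 'eef_rot': array([-3.10693297e+00, -4.58127550e-01,  1.75648796e-04]), 'ft_force': array([-0.53201958,  0.80205131,  0.43268105]), 'ft_torque': array([0.02212633, 0.03507781, 0.02336937]), 'grasp_force': 0.0, 'gripper_width': 1.003748542371578}
```

View pics/top0.png

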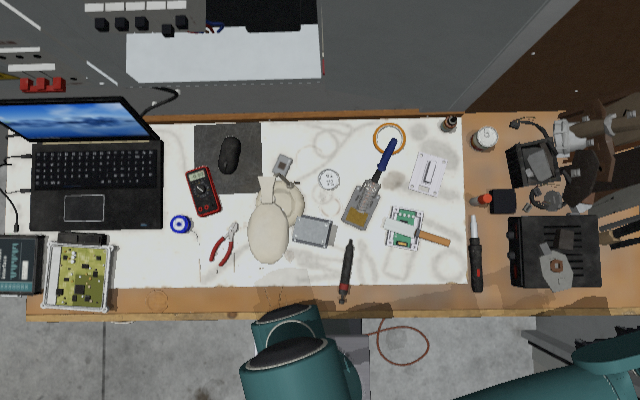

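View pics/scene0.png

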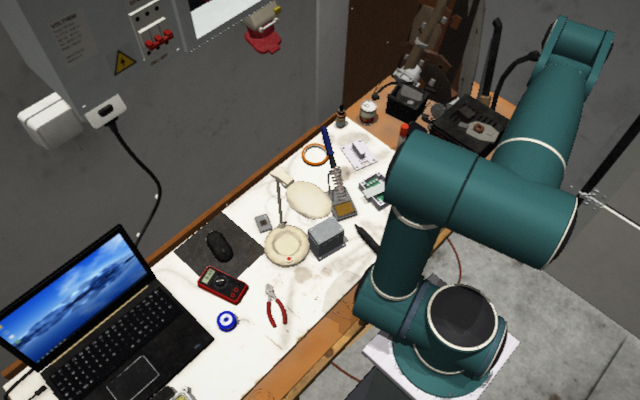

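The top view shows the housing with its green board at about (405,228), the scraper handle at (433,238), the cover at (428,172), the grey holder at (314,232), the tin at (329,180) and the cutters at (223,245). In the scene view a lamp overhangs near the holder. I'll enlarge both.

```bash
python3 - <<'E'
import cv2
a=cv2.imread('pics/top0.png'); cv2.imwrite('pics/c1.png',cv2.resize(a[140:265,285:465],None,fx=4.4,fy=4.4,interpolation=cv2.INTER_CUBIC))
b=cv2.imread('pics/scene0.png'); cv2.imwrite('pics/c2.png',cv2.resize(b[120:280,240:420],None,fx=3.7,fy=3.7,interpolation=cv2.INTER_CUBIC))
E
```

```text
(no output)
```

View pics/c1.png

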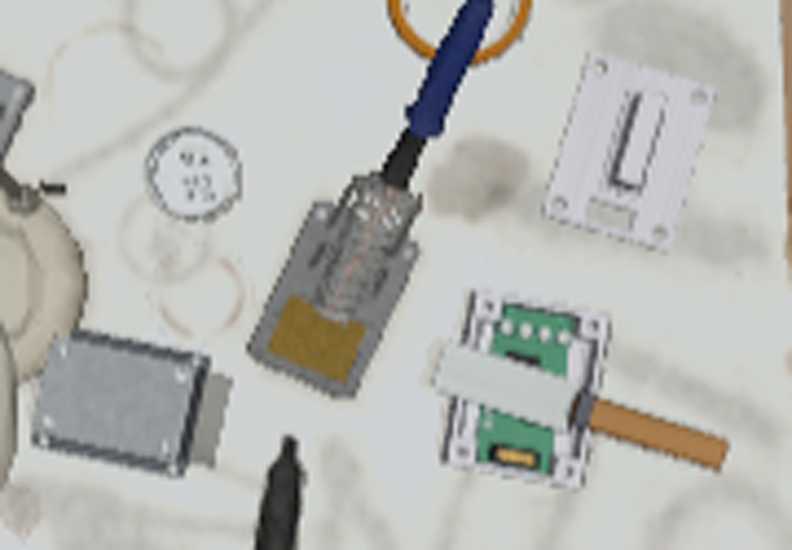

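View pics/c2.png

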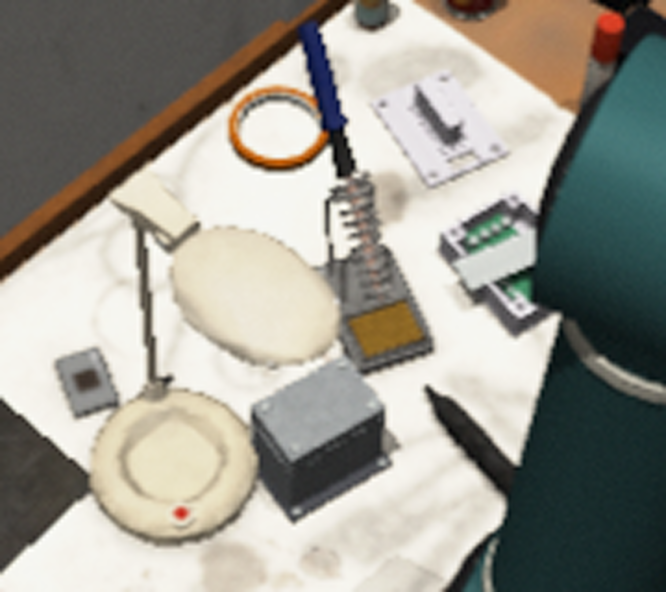

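The crop shows the scraper blade pointing left (+y) with the handle on the right. The cover's window is at its lower end and the connector is at the housing's lower (near) end. The block's dark right face shows a foot sticking out beyond it. Next I'll measure everything and check which end the slot mouth is on.

```bash
python3 - <<'E'
from h import *
T=ctrl.read_camera('top');S=ctrl.read_camera('scene')
for c in (T,S):
    M=c['camera_from_world'];print('cam',np.round(-M[:3,:3].T@M[:3,3],3))
t=lambda u,v:(285+u/4.4-.5+.11,140+v/4.4-.5+.11)
s=lambda u,v:(240+u/3.7-.4,120+v/3.7-.4)
P=lambda n,uv,z:print(n,np.round(ray(T,uv,z)*1000,1))
for n,u,v,z in [('cov -+',558,203,.004),('cov ++',600,67,.004),('cov +-',700,98,.004),('cov --',660,233,.004),('win',612,213,.004),('rib0',640,95,.036),('rib1',627,188,.036),
 ('h -+',462,453,.032),('h ++',487,305,.032),('h+-',595,327,.032),('h--',570,472,.032),('conn',515,457,.029),
 ('handle end',722,452,.043),('hfront',588,412,.05),('blade tip',440,367,.035),('block TL',75,333,.088),('TR',210,355,.088),('BR',185,475,.088),('BL',35,445,.088),('foot',230,375,.006),('foot2',212,465,.006),('tin',194,173,.022)]: P(n,t(u,v),z)
for n,u,v,z in [('sc top L',253,410,.088),('sc top B',340,365,.088),('sc top R',383,405,.088),('sc top F',295,450,.088),('foot F',293,515,.003),('foot R',398,440,.006)]: print(n,np.round(ray(S,s(u,v),z)*1000,1))
# lamp head triangulate: centre of head in both views
import itertools
def tri(a,b):
    A=[ray(T,a,z) for z in(0,.5)];B=[ray(S,b,z) for z in(0,.5)]
    da=A[1]-A[0];db=B[1]-B[0];k=np.linalg.lstsq(np.c_[da,-db],B[0]-A[0],rcond=None)[0];return (A[0]+k[0]*da+B[0]+k[1]*db)/2,np.linalg.norm(A[0]+k[0]*da-B[0]-k[1]*db)
print('lamp',tri((268,232),s(255,295)))
a=T['color'][195:265,280:350];b=S['color'][205:270,295:360]
f=lambda x:cv2.convertScaleAbs(cv2.resize(x,(396,396),interpolation=cv2.INTER_CUBIC),alpha=1.6,beta=20)
cv2.imwrite('pics/hold.png',np.hstack([f(a),f(b)])[:,:,::-1])
E
```

```text
cam [ 0.423 -0.062  1.323]
cam [-0.046  0.556  1.39 ]
cov -+ [ 564.5 -290.     4. ]
cov ++ [ 651.7 -319.6    4. ]
cov +- [ 630.3 -382.5    4. ]
cov -- [ 544. -354.    4.]
win [ 557.4 -324.     4. ]
rib0 [ 627.9 -337.6   36. ]
rib1 [ 569.6 -327.5   36. ]
h -+ [ 406.7 -221.    32. ]
h ++ [ 498.4 -239.1   32. ]
h+- [ 483.5 -305.5   32. ]
h-- [ 394.  -287.2   32. ]
conn [ 403.7 -254.    29. ]
handle end [ 405.  -378.3   43. ]
hfront [ 430.7 -296.2   50. ]
blade tip [ 460.2 -208.5   35. ]
block TL [482.8  15.   88. ]
TR [468.2 -65.7  88. ]
BR [397.  -49.5  88. ]
BL [416.2  39.8  88. ]
foot [458.2 -78.4   6. ]
foot2 [401.3 -65.9   6. ]
tin [586.2 -57.9  22. ]
sc top L [479.3  31.2  88. ]
sc top B [458.3 -46.3  88. ]
sc top R [409.2 -42.9  88. ]
sc top F [431.2  34.1  88. ]
foot F [422.4  44.1   3. ]
foot R [406.6 -64.7   6. ]
lamp (array([0.43667347, 0.07044302, 0.34129712]), np.float64(0.0001272936393797251))
```

View pics/hold.png

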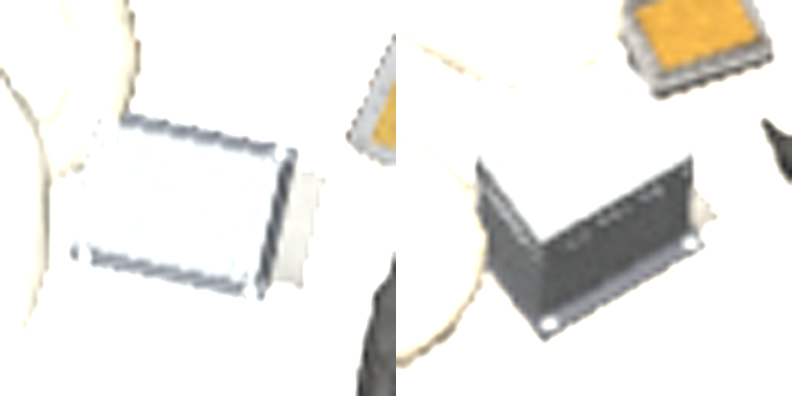

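The holder's foot is centred under the block, with four bright screws showing. The lamp stands at its +y end, so the slot mouth is at the −y end and the slot runs along roughly +y. Now I'll refine the handle, holes and holder at sub-pixel level, and check the iron stand's height.

```bash
cat >> h.py <<'E'
def tri(T,S,a,b):
    A=[ray(T,a,z) for z in(0,.5)];B=[ray(S,b,z) for z in(0,.5)]
    da=A[1]-A[0];db=B[1]-B[0];k=np.linalg.lstsq(np.c_[da,-db],B[0]-A[0],rcond=None)[0];return (A[0]+k[0]*da+B[0]+k[1]*db)/2
def blob(c,uv,r=3,sign=-1):
    g=cv2.cvtColor(c['color'],cv2.COLOR_RGB2GRAY).astype(float);u0,v0=uv
    for _ in range(4):
        ui,vi=int(round(u0)),int(round(v0));w=sign*(g[vi-r:vi+r+1,ui-r:ui+r+1]); w=np.clip(w-np.median(w)-8,0,None)
        if w.sum()<1: return np.array(uv)*np.nan
        yy,xx=np.mgrid[-r:r+1,-r:r+1]; k=np.hypot(xx,yy)<=r+.3;w=w*k
        u0,v0=ui+(w*xx).sum()/w.sum(),vi+(w*yy).sum()/w.sum()
    return np.array([u0,v0])
H=np.array([[-46,33],[46,33],[46,-33],[-46,-33]])/1000
def fit(P,M=H):
    P=np.array(P)[:,:2];k=~np.isnan(P[:,0]);P=P[k];M=M[k];a,b=M-M.mean(0),P-P.mean(0)
    th=np.arctan2((a[:,0]*b[:,1]-a[:,1]*b[:,0]).sum(),(a*b).sum());c,s=np.cos(th),np.sin(th)
    t=P.mean(0)-np.array([[c,-s],[s,c]])@M.mean(0);res=(P-(M@np.array([[c,-s],[s,c]]).T+t))*1000
    return t,th,np.round(res,1).tolist()
E
python3 - <<'E'
from h import *
T=cam('top');S=cam('scene')
t=lambda u,v:(285+u/4.4-.4,140+v/4.4-.4)
s=lambda u,v:(240+u/3.7-.4,120+v/3.7-.4)
cv=[(558,203),(600,67),(700,98),(660,233)];hs=[(462,453),(487,305),(595,327),(570,472)]
for n,L,z in(('cover',cv,.004),('hous',hs,.032)):
    print(n,fit([ray(T,blob(T,t(*p)),z) for p in L]))
# cover in scene
t0,th,_=fit([ray(T,blob(T,t(*p)),.004) for p in cv]);c,q=np.cos(th),np.sin(th)
print('coverS',fit([ray(S,blob(S,proj(S,[*(t0+np.array([[c,-q],[q,c]])@m),.004])),.004) for m in H]))
# foot screws
F=[(105,130),(285,155),(252,290),(82,255)]
W=[ray(T,(280+u/5.657-.5,195+v/5.657-.5),.006) for u,v in F];W=np.array(W);print('foot screws',np.round(W*1000,1).tolist(),W.mean(0))
print('footS',[np.round(ray(S,(295+u/6.09-.5,205+v/6.09-.5),.006)*1000,1).tolist() for u,v in[(550,322),(690,242)] for u in [u-396]])
hsv=cv2.cvtColor(T['color'],cv2.COLOR_RGB2HSV);m=cv2.inRange(hsv,(8,110,70),(22,255,230));m[:,:410]=0;m[:,455:]=0;m[:225]=0;m[:,:][255:]=0
n,l,st,ce=cv2.connectedComponentsWithStats(m);i=1+st[1:,4].argmax();pts=np.argwhere(l==i)[:,::-1].astype(float)
W=np.array([ray(T,p,.054)[:2] for p in pts]);r=cv2.minAreaRect((W*1000).astype(np.float32));print('handle',r,np.linalg.eigh(np.cov(W.T)),W.mean(0))
print('stand',tri(T,S,t(375,178),s(355,185)),tri(T,S,t(338,318),s(375,300)),ray(T,t(350,397),.01),ray(T,t(250,350),.01))
print('bladetip',[ray(T,t(*p),.035)[:2] for p in((445,343),(435,385))])
E
```

```text
cover (array([ 0.59805798, -0.33744302]), np.float64(-0.3326652952235715), [[-2.4, 3.1], [0.3, 0.0], [1.0, -2.7], [1.1, -0.4]])
hous (array([ 0.44255009, -0.2656823 ]), np.float64(-0.13845852609296652), [[4.7, -8.2], [5.2, 9.9], [-10.7, -2.2], [0.8, 0.5]])
coverS (array([ 0.59731519, -0.33310121]), np.float64(-0.32455978325843365), [[-2.9, 2.8], [2.3, 0.9], [3.6, -4.2], [-3.0, 0.5]])
foot screws [[480.8, 30.3, 6.0], [466.8, -59.0, 6.0], [400.4, -41.4, 6.0], [419.0, 42.5, 6.0]] [ 0.44173697 -0.00689632  0.006     ]
footS [[422.5, 39.8, 6.0], [403.0, -40.7, 6.0]]
handle ((416.96484375, -337.1483154296875), (82.83524322509766, 18.612060546875), 71.40182495117188) EighResult(eigenvalues=array([2.52926475e-05, 5.89362960e-04]), eigenvectors=array([[-0.94410866,  0.32963441],
       [ 0.32963441,  0.94410866]])) [ 0.41695407 -0.33636489]
stand [ 0.56465247 -0.16849368  0.11097331] [ 0.49660085 -0.14227206  0.03471379] [ 0.44293743 -0.15401511  0.01      ] [ 0.47380525 -0.09135716  0.01      ]
bladetip [array([ 0.47507657, -0.21196588]), array([ 0.44910842, -0.20506407])]
```

```bash
cat >> h.py <<'E'
def plan(tx,ty,tz,hd,n,nr=None):
    """rows from the measured pose to TCP (mm) with tool-x heading hd, tool straight down; nr rows carry turn"""
    s=ctrl.read_state();p=np.array(s['eef_pos'])*1000;Rm=R.from_rotvec(s['eef_rot']).as_matrix()
    h=np.arctan2(Rm[1,0],Rm[0,0]);tot=(hd-h+np.pi)%(2*np.pi)-np.pi;d=(np.array([tx,ty,tz])-p)/n
    print('pose',p.round(1),'h',h.round(4),'tilt',np.round(Rm[:,2],4),'clk',round(s['clock'],2),'dh',round(tot,3))
    rows=[]
    for i in range(n):
        x=[np.cos(h),np.sin(h)];y=[np.sin(h),-np.cos(h)]
        rows.append([round(float(d[:2]@x),1),round(float(d[:2]@y),1),round(-float(d[2]),1),0,0,round(-tot/n,3)]);h+=tot/n
    print(str(rows).replace(' ',''))
E
python3 -c "
from h import *
plan(418.5,-332.5,110,1.234,11)"
```

```text
pose [ 194.8 -646.2  231. ] h 0.2928 tilt [-1.e-04  4.e-04 -1.e+00] clk 0.3 dh 0.941
[[27.7,-21.4,11.0,0,0,np.float64(-0.086)],[29.4,-19.0,11.0,0,0,np.float64(-0.086)],[31.0,-16.4,11.0,0,0,np.float64(-0.086)],[32.2,-13.7,11.0,0,0,np.float64(-0.086)],[33.3,-10.9,11.0,0,0,np.float64(-0.086)],[34.1,-8.0,11.0,0,0,np.float64(-0.086)],[34.7,-5.1,11.0,0,0,np.float64(-0.086)],[35.0,-2.1,11.0,0,0,np.float64(-0.086)],[35.0,0.9,11.0,0,0,np.float64(-0.086)],[34.8,3.9,11.0,0,0,np.float64(-0.086)],[34.4,6.9,11.0,0,0,np.float64(-0.086)]]
```

Request:
jog_arm(increments=[[[28,-21,11,0,0,-0.086],[29,-19,11,0,0,-0.086],[31,-16,11,0,0,-0.086],[32,-14,11,0,0,-0.086],[33,-11,11,0,0,-0.086],[34,-8,11,0,0,-0.086],[35,-5,11,0,0,-0.086],[35,-2,11,0,0,-0.086]]], hand=1)

```text
clock: 1.1
eef_pos: [0.3576, -0.4173, 0.143]
eef_rot: [2.769, 1.484, 0.0]
ft_force: [0.5, -0.6, -0.4]
gripper_width: 1.0
grasp_force: 0.0
```

Request:
jog_arm(increments=[[[35,1,11,0,0,-0.086],[35,4,11,0,0,-0.086],[34,7,11,0,0,-0.086],[0,0,0,0,0,0]]])

```text
clock: 1.5
eef_pos: [0.4191, -0.3301, 0.1088]
eef_rot: [-2.551, -1.83, -0.0]
ft_force: [-0.6, 0.1, 0.1]
gripper_width: 1.0
grasp_force: 0.0
```

```bash
python3 -c "
from h import *
plan(418.5,-332.5,22,1.234,3)
S=cam('scene','s1.png');T=cam('top','t1.png')
cv2.imwrite('pics/v1.png',np.hstack([cv2.resize(S['color'][130:290,300:460],(400,400)),cv2.resize(T['color'][150:310,330:490],(400,400))])[:,:,::-1])
"
```

```text
pose [ 419.1 -330.1  108.8] h 1.2447 tilt [-0.001   0.0018 -1.    ] clk 1.5 dh -0.011
[[-0.8,0.1,28.9,0,0,np.float64(0.004)],[-0.8,0.1,28.9,0,0,np.float64(0.004)],[-0.8,0.1,28.9,0,0,np.float64(0.004)]]
```

View pics/v1.png

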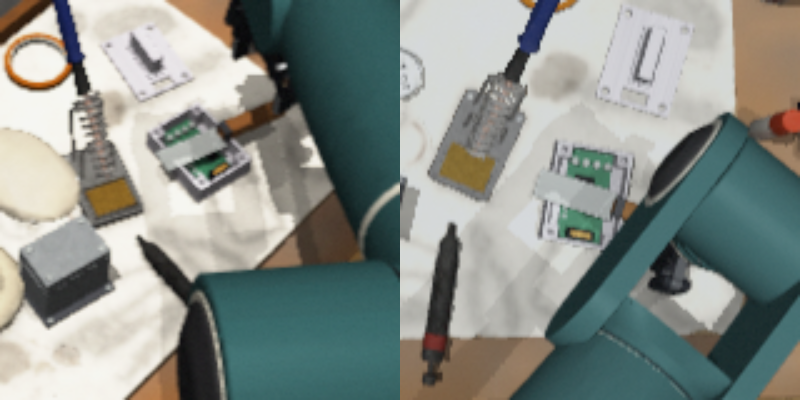

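The arm hides the handle but sits as planned: housing and blade show near (185,145) in the left panel, undisturbed. I'll descend now and close.

Request:
jog_arm(increments=[[[-1,0,29,0,0,0.005],[-1,0,29,0,0,0.005],[0,0,29,0,0,0],[0,0,0,0,0,0]]])

```text
clock: 2.0
eef_pos: [0.4153, -0.3347, 0.0202]
eef_rot: [-2.565, -1.806, 0.002]
ft_force: [-0.2, 0.4, -0.4]
gripper_width: 0.998
grasp_force: 0.0
```

Request:
jog_arm(increments=[[[0,0,0,0,0,0],[0,0,0,0,0,0],[0,0,0,0,0,0],[0,0,0,0,0,0],[0,0,0,0,0,0],[0,0,0,0,0,0]]], hand=0, squeeze=60)

```text
clock: 2.6
eef_pos: [0.4176, -0.3353, 0.0242]
eef_rot: [2.566, 1.81, 0.0]
ft_force: [-2.0, 0.1, 6.0]
gripper_width: 0.224
grasp_force: 60.4
```

Request:
jog_arm(increments=[[[0,0,-10,0,0,0],[0,0,-20,0,0,0],[0,0,-10,0,0,0],[0,0,0,0,0,0]]])

```text
clock: 3.0
eef_pos: [0.4179, -0.3355, 0.0651]
eef_rot: [2.565, 1.81, 0.001]
ft_force: [0.9, 0.0, -0.3]
gripper_width: 0.221
grasp_force: 59.4
```

```bash
python3 -c "
from h import *
plan(400,-211,62,1.37,5)"
```

```text
pose [ 417.9 -335.5   65.1] h 1.2289 tilt [ 0.0021 -0.0018 -1.    ] clk 3.0 dh 0.141
[[22.3,-11.7,0.6,0,0,np.float64(-0.028)],[22.6,-11.1,0.6,0,0,np.float64(-0.028)],[22.9,-10.5,0.6,0,0,np.float64(-0.028)],[23.2,-9.8,0.6,0,0,np.float64(-0.028)],[23.4,-9.1,0.6,0,0,np.float64(-0.028)]]
```

Request:
jog_arm(increments=[[[22,-12,0,0,0,-0.028],[23,-11,0,0,0,-0.028],[23,-10,1,0,0,-0.028],[23,-10,1,0,0,-0.028],[23,-9,1,0,0,-0.028],[0,0,0,0,0,0],[0,0,0,0,0,0]]])

```text
clock: 3.7
eef_pos: [0.3996, -0.2106, 0.06]
eef_rot: [2.433, 1.987, -0.0]
ft_force: [0.4, -0.1, -0.5]
gripper_width: 0.226
grasp_force: 59.4
```

```bash
python3 -c "
from h import *
plan(400,-211,62,1.37,1)
S=cam('scene','s2.png');T=cam('top','t2.png')
cv2.imwrite('pics/v2.png',np.hstack([cv2.resize(S['color'][185:285,290:390],(400,400)),cv2.resize(T['color'][185:285,295:395],(400,400))])[:,:,::-1])
"
```

```text
pose [ 399.6 -210.6   60. ] h 1.3695 tilt [-0.e+00 -2.e-04 -1.e+00] clk 3.7 dh 0.001
[[-0.3,0.5,-2.0,0,0,np.float64(-0.001)]]
```

View pics/v2.png

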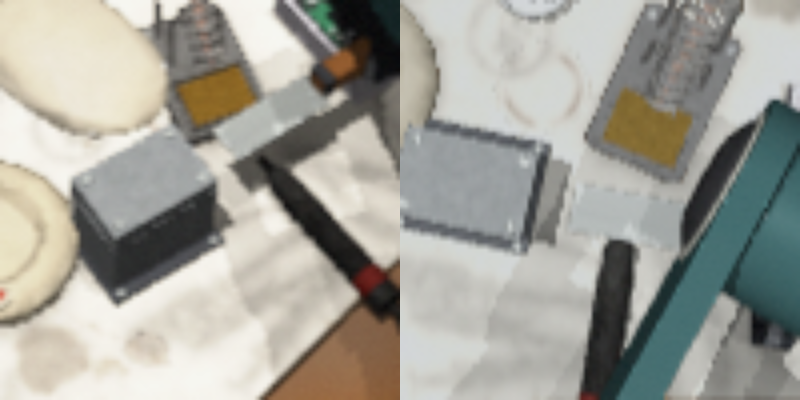

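```bash
python3 -c "
from h import *
S=cam('scene');T=cam('top')
t=lambda u,v:(295+(u-400)/4-.4,185+v/4-.4)
s=lambda u,v:(290+u/4-.4,185+v/4-.4)
for n,L in (('S top L,B,R,F',[(75,185),(165,127),(216,178),(118,236)]),):
  for p in L: print(n,(ray(S,s(*p),.088)*1000).round(1))
for p in [(535,148),(520,240)]: print('T top right corners',(ray(T,t(*p),.088)*1000).round(1))
for p in [(551,147),(528,252)]: print('T foot right corners',(ray(T,t(*p),.006)*1000).round(1))
for p in [(221,240),(117,303)]: print('S foot near corners',(ray(S,s(*p),.003)*1000).round(1))
for p in [(572,183),(568,235)]: print('T tip',(ray(T,t(*p),.071)*1000).round(1))
for p in [(214,131),(233,160)]: print('S tip',(ray(S,s(*p),.071)*1000).round(1))
print('tri tip mid',tri(T,S,t(570,209),s(223.5,145.5)))
for p in [(572,183),(568,235),(685,200),(680,250)]: print('T blade',(ray(T,t(*p),.071)*1000).round(1))
"
```

```text
S top L,B,R,F [477.5  31.5  88. ]
S top L,B,R,F [464.1 -49.8  88. ]
S top L,B,R,F [408.  -43.8  88. ]
S top L,B,R,F [426.3  40.1  88. ]
T top right corners [464.9 -55.1  88. ]
T top right corners [404.8 -44.2  88. ]
T foot right corners [468.2 -65.9   6. ]
T foot right corners [395.2 -48.5   6. ]
S foot near corners [398.6 -45.5   3. ]
S foot near corners [418.7  47.7   3. ]
T tip [441.8 -79.2  71. ]
T tip [407.4 -75.9  71. ]
S tip [442.2 -80.5  71. ]
S tip [415.2 -71.8  71. ]
tri tip mid [ 0.42617533 -0.07627809  0.07331771]
T blade [441.8 -79.2  71. ]
T blade [407.4 -75.9  71. ]
T blade [ 429.3 -153.9   71. ]
T blade [ 396.3 -149.8   71. ]
```

Request:
jog_arm(increments=[[[8,1.5,0,0,0,0],[8,0,0,0,0,0],[8,0,0,0,0,0],[8,0,0,0,0,0],[8,0,0,0,0,0],[5,0,0,0,0,0],[0,0,0,0,0,0]]])

```text
clock: 4.6
eef_pos: [0.4102, -0.1664, 0.0603]
eef_rot: [2.433, 1.987, 0.0]
ft_force: [-0.7, -0.6, -0.3]
gripper_width: 0.22
grasp_force: 59.4
```

Request:
jog_arm(increments=[[[10,0,0,0,0,0],[10,0,0,0,0,0],[10,0,0,0,0,0],[10,0,0,0,0,0],[10,0,0,0,0,0],[5,0,0,0,0,0],[0,0,0,0,0,0]]])

```text
clock: 5.3
eef_pos: [0.4213, -0.1125, 0.0603]
eef_rot: [-2.433, -1.987, -0.0]
ft_force: [0.5, -0.0, -0.5]
gripper_width: 0.218
grasp_force: 59.4
```

```bash
python3 -c "
from h import *
plan(400,-211,62,1.37,1)
S=cam('scene','s3.png');T=cam('top','t3.png')
cv2.imwrite('pics/v3.png',np.hstack([cv2.resize(S['color'][185:285,290:390],(400,400)),cv2.resize(T['color'][185:285,275:375],(400,400))])[:,:,::-1])
"
```

```text
pose [ 421.3 -112.5   60.3] h 1.3698 tilt [ 0.e+00  1.e-04 -1.e+00] clk 5.3 dh 0.0
[[-100.8,-1.2,-1.7,0,0,np.float64(-0.0)]]
```

View pics/v3.png

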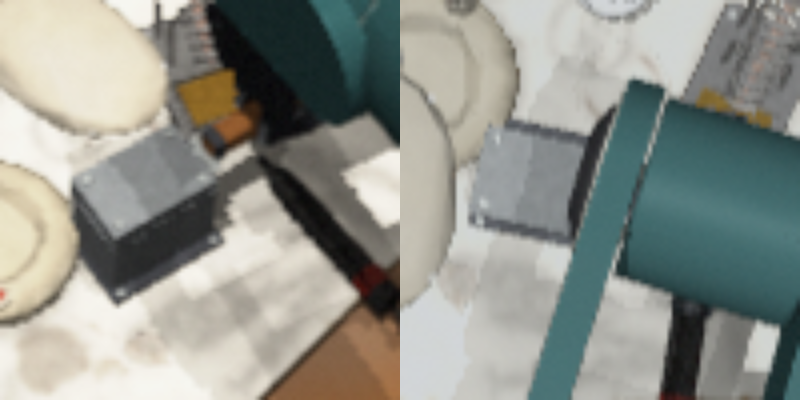

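The blade is in the slot, with the handle front at about (210,145) still ~10 mm short of the block face. I'll push the rest slowly and watch the force.

Request:
jog_arm(increments=[[[3,0,0,0,0,0],[3,0,0,0,0,0],[3,0,0,0,0,0],[1,0,0,0,0,0],[0,0,0,0,0,0]]])

```text
clock: 5.9
eef_pos: [0.4231, -0.1032, 0.0603]
eef_rot: [-2.434, -1.986, 0.0]
ft_force: [-0.4, -0.6, -1.3]
gripper_width: 0.223
grasp_force: 59.4
```

Request:
jog_arm(increments=[[[1.5,0,0,0,0,0],[1.5,0,0,0,0,0],[0,0,0,0,0,0]]])

```text
clock: 6.2
eef_pos: [0.4237, -0.1007, 0.0603]
eef_rot: [2.434, 1.986, -0.001]
ft_force: [-0.7, -3.9, -0.2]
gripper_width: 0.227
grasp_force: 59.5
```

Request:
jog_arm(increments=[[[1,0,0,0,0,0],[0,0,0,0,0,0]]])

```text
clock: 6.4
eef_pos: [0.4237, -0.1006, 0.0604]
eef_rot: [2.433, 1.985, -0.004]
ft_force: [-4.3, -13.5, -0.2]
gripper_width: 0.227
grasp_force: 59.6
```

Home: −13 N at the stop. I'll ease off, set it down on the slot floor, and open part way.

Request:
jog_arm(increments=[[[-1,0,1,0,0,0],[0,0,1,0,0,0],[0,0,0,0,0,0]]])

```text
clock: 6.7
eef_pos: [0.4238, -0.1007, 0.0584]
eef_rot: [2.434, 1.986, -0.0]
ft_force: [-0.6, -5.0, 0.5]
gripper_width: 0.222
grasp_force: 59.8
```

Request:
jog_arm(increments=[[[0,0,0,0,0,0],[0,0,0,0,0,0],[0,0,0,0,0,0],[0,0,0,0,0,0]]], hand=0.6)

```text
clock: 7.1
eef_pos: [0.4237, -0.1003, 0.0582]
eef_rot: [-2.434, -1.986, -0.0]
ft_force: [0.7, -0.2, -0.0]
gripper_width: 0.601
grasp_force: 0.0
```

Request:
jog_arm(increments=[[[0,0,-10,0,0,0],[0,0,-20,0,0,0],[0,0,-30,0,0,0],[0,0,-30,0,0,0],[0,0,-20,0,0,0],[0,0,0,0,0,0]]])

```text
clock: 7.7
eef_pos: [0.4247, -0.1007, 0.172]
eef_rot: [2.431, 1.984, 0.004]
ft_force: [0.9, 0.3, -0.4]
gripper_width: 0.599
grasp_force: 0.0
```

```bash
python3 -c "
from h import *
plan(601.4,-338,170,-.328,14)"
```

```text
pose [ 424.7 -100.7  172. ] h 1.3688 tilt [ 0.0046 -0.0013 -1.    ] clk 7.7 dh -1.697
[[-14.1,15.8,0.1,0,0,np.float64(0.121)],[-12.1,17.4,0.1,0,0,np.float64(0.121)],[-9.9,18.7,0.1,0,0,np.float64(0.121)],[-7.5,19.7,0.1,0,0,np.float64(0.121)],[-5.1,20.5,0.1,0,0,np.float64(0.121)],[-2.6,21.0,0.1,0,0,np.float64(0.121)],[-0.0,21.1,0.1,0,0,np.float64(0.121)],[2.5,21.0,0.1,0,0,np.float64(0.121)],[5.0,20.5,0.1,0,0,np.float64(0.121)],[7.5,19.8,0.1,0,0,np.float64(0.121)],[9.8,18.7,0.1,0,0,np.float64(0.121)],[12.0,17.4,0.1,0,0,np.float64(0.121)],[14.0,15.8,0.1,0,0,np.float64(0.121)],[15.8,14.0,0.1,0,0,np.float64(0.121)]]
```

The scraper is released. Before routing around the soldering iron, I'll take one look: housing and cover should both be clear of the arm.

```bash
python3 -c "
from h import *
S=cam('scene','s4.png');T=cam('top','t4.png')
a=cv2.resize(T['color'][145:265,365:465],(500,600),interpolation=cv2.INTER_CUBIC);b=cv2.resize(S['color'][190:290,300:350],(300,600),interpolation=cv2.INTER_CUBIC)
cv2.imwrite('pics/v4.png',np.hstack([a,b])[:,:,::-1])
"
```

```text
(no output)
```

View pics/v4.png

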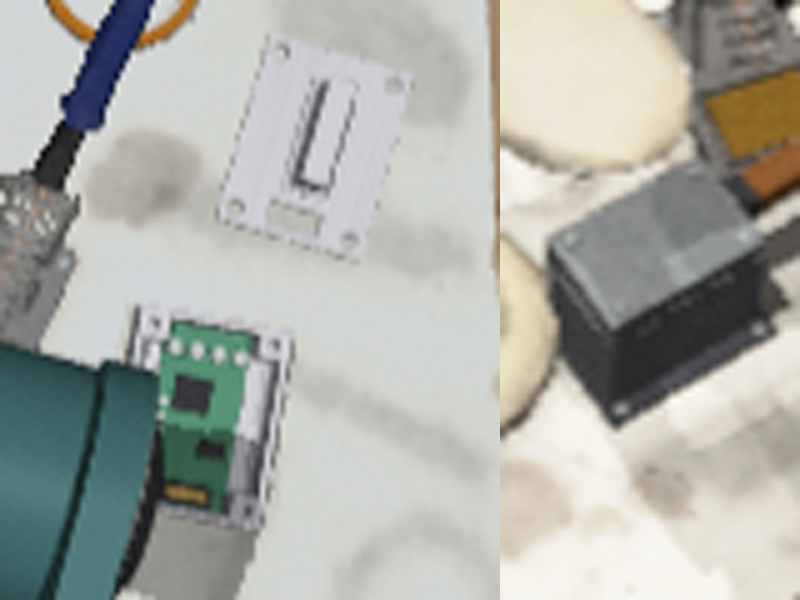

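The scraper sits home with its handle against the block. Three housing holes ((155,323), (277,345), (247,512) in the crop) and all four cover holes ((282,53), (395,85), (350,240), (236,206)) are visible.

```bash
python3 -c "
from h import *
T=cam('top')
t=lambda p:(365+p[0]/5-.4,145+p[1]/5-.4)
t0=lambda p:(285+p[0]/4.4-.4,140+p[1]/4.4-.4)
C=[(236,206),(282,53),(395,85),(350,240)];Hh=[(155,323),(277,345),(247,512)]
print('cover',fit([ray(T,t(p),.004) for p in C]))
print('cover blob',fit([ray(T,blob(T,t(p),2),.004) for p in C]))
print('hous3',fit([ray(T,t(p),.032) for p in Hh],H[1:]))
print('hous3 blob',fit([ray(T,blob(T,t(p),2),.032) for p in Hh],H[1:]))
print('hous4',fit([ray(T,t0(p),.032) for p in [(462,453),(487,305),(595,327),(570,472)]]))
for p in [(318,85),(355,92),(328,190),(297,182)]: print('rib',ray(T,t(p),.036))
plan(500,-300,172,-.33,8)
"
```

```text
cover (array([ 0.59751374, -0.3366967 ]), np.float64(-0.31385286308452925), [[0.4, 0.1], [-0.8, -0.1], [0.0, 0.1], [0.4, -0.1]])
cover blob (array([ 0.59888614, -0.33758494]), np.float64(-0.3190793349616642), [[-0.2, -0.4], [-0.4, -0.7], [0.2, 0.6], [0.4, 0.5]])
hous3 (array([ 0.44575297, -0.26370696]), np.float64(-0.20213448365188896), [[0.2, 0.7], [0.2, -0.8], [-0.4, 0.0]])
hous3 blob (array([ 0.4461667 , -0.26379259]), np.float64(-0.1980319982906828), [[0.4, 0.2], [-0.1, -0.1], [-0.3, -0.2]])
hous4 (array([ 0.44568122, -0.26317017]), np.float64(-0.2010461748531976), [[-0.4, 0.7], [1.1, 1.0], [-0.6, -0.8], [-0.0, -0.8]])
rib [ 0.62694331 -0.33243038  0.036     ]
rib [ 0.62262995 -0.35249555  0.036     ]
rib [ 0.56873301 -0.3358675   0.036     ]
rib [ 0.57348174 -0.31913641  0.036     ]
pose [ 423.5 -100.3  167.8] h 1.3688 tilt [-5.e-04  2.e-04 -1.e+00] clk 7.85 dh -1.699
[[-22.5,14.4,-0.5,0,0,np.float64(0.212)],[-19.0,18.8,-0.5,0,0,np.float64(0.212)],[-14.6,22.4,-0.5,0,0,np.float64(0.212)],[-9.6,25.0,-0.5,0,0,np.float64(0.212)],[-4.1,26.4,-0.5,0,0,np.float64(0.212)],[1.6,26.7,-0.5,0,0,np.float64(0.212)],[7.2,25.8,-0.5,0,0,np.float64(0.212)],[12.4,23.7,-0.5,0,0,np.float64(0.212)]]
```

```bash
python3 -c "
from h import *
plan(450,-265,165,1.3688-1.04,8)
"
```

```text
pose [ 423.5 -100.3  167.8] h 1.3688 tilt [-5.e-04  2.e-04 -1.e+00] clk 7.85 dh -1.04
[[-19.5,7.4,0.4,0,0,np.float64(0.13)],[-18.4,9.8,0.4,0,0,np.float64(0.13)],[-16.9,12.1,0.4,0,0,np.float64(0.13)],[-15.2,14.2,0.4,0,0,np.float64(0.13)],[-13.3,16.1,0.4,0,0,np.float64(0.13)],[-11.1,17.7,0.4,0,0,np.float64(0.13)],[-8.7,19.0,0.4,0,0,np.float64(0.13)],[-6.1,19.9,0.4,0,0,np.float64(0.13)]]
```

Request:
jog_arm(increments=[[[-19,7,0,0,0,0.13],[-18,10,0,0,0,0.13],[-17,12,0,0,0,0.13],[-15,14,0,0,0,0.13],[-13,16,0,0,0,0.13],[-11,18,0,0,0,0.13],[-9,19,0,0,0,0.13],[-6,20,0,0,0,0.13]]], hand=1)

```text
clock: 8.65
eef_pos: [0.4499, -0.2647, 0.167]
eef_rot: [-3.099, -0.505, 0.002]
ft_force: [0.3, 1.3, 0.1]
gripper_width: 1.002
grasp_force: 0.0
```

```bash
python3 -c "
from h import *
plan(602,-338.4,110,-.317,7)
"
```

```text
pose [ 449.9 -264.7  167. ] h 0.3233 tilt [-0.0016  0.0011 -1.    ] clk 8.65 dh -0.64
[[17.3,16.9,8.1,0,0,np.float64(0.091)],[18.7,15.2,8.1,0,0,np.float64(0.091)],[20.0,13.5,8.1,0,0,np.float64(0.091)],[21.2,11.6,8.1,0,0,np.float64(0.091)],[22.2,9.6,8.1,0,0,np.float64(0.091)],[22.9,7.5,8.1,0,0,np.float64(0.091)],[23.5,5.4,8.1,0,0,np.float64(0.091)]]
```

Request:
jog_arm(increments=[[[17,17,8,0,0,0.091],[19,15,8,0,0,0.091],[20,14,8,0,0,0.091],[21,12,8,0,0,0.091],[22,10,8,0,0,0.091],[23,8,8,0,0,0.091],[24,5,8,0,0,0.091],[0,0,0,0,0,0]]])

```text
clock: 9.45
eef_pos: [0.6038, -0.3383, 0.1088]
eef_rot: [-3.102, 0.486, 0.006]
ft_force: [-1.0, -0.1, -1.2]
gripper_width: 0.998
grasp_force: 0.0
```

```bash
python3 -c "
from h import *
plan(602,-338.4,8,-.317,4)
"
```

```text
pose [ 603.8 -338.3  108.8] h -0.311 tilt [-0.0033  0.0021 -1.    ] clk 9.45 dh -0.006
[[-0.4,0.2,25.2,0,0,np.float64(0.002)],[-0.4,0.2,25.2,0,0,np.float64(0.002)],[-0.4,0.2,25.2,0,0,np.float64(0.002)],[-0.4,0.2,25.2,0,0,np.float64(0.002)]]
```

Request:
jog_arm(increments=[[[-1,0,30,0,0,0.003],[-1,0,30,0,0,0.003],[0,0,25,0,0,0],[0,0,13,0,0,0],[0,0,0,0,0,0],[0,0,0,0,0,0]]])

```text
clock: 10.05
eef_pos: [0.6014, -0.3377, 0.0153]
eef_rot: [3.103, -0.491, 0.001]
ft_force: [0.2, 0.4, 0.1]
gripper_width: 1.003
grasp_force: 0.0
```

```bash
python3 -c "
from h import *
plan(602,-338.4,8,-.317,1)
"
```

```text
pose [ 601.4 -337.7   15.3] h -0.3138 tilt [ 5.e-04 -3.e-04 -1.e+00] clk 10.05 dh -0.003
[[0.8,0.5,7.3,0,0,np.float64(0.003)]]
```

Request:
jog_arm(increments=[[[1,0,6,0,0,0.003],[0,0,0,0,0,0],[0,0,0,0,0,0]]])

```text
clock: 10.35
eef_pos: [0.6024, -0.3379, 0.0088]
eef_rot: [3.102, -0.496, 0.001]
ft_force: [-0.3, 0.1, 0.4]
gripper_width: 0.998
grasp_force: 0.0
```

Request:
jog_arm(increments=[[[0,0,0,0,0,0],[0,0,0,0,0,0],[0,0,0,0,0,0],[0,0,0,0,0,0],[0,0,0,0,0,0],[0,0,0,0,0,0],[0,0,0,0,0,0]]], hand=0, squeeze=60)

```text
clock: 11.05
eef_pos: [0.6023, -0.3379, 0.0085]
eef_rot: [3.102, -0.496, 0.0]
ft_force: [-0.5, 0.5, 2.1]
gripper_width: 0.175
grasp_force: 59.4
```

```bash
python3 -c "
from h import *
plan(602,-338.4,8,-.317,1)
"
```

```text
pose [ 602.3 -337.9    8.5] h -0.3172 tilt [ 3.e-04 -1.e-04 -1.e+00] clk 11.05 dh 0.0
[[-0.1,0.6,0.5,0,0,np.float64(-0.0)]]
```

Request:
jog_arm(increments=[[[0,0,-10,0,0,0],[0,0,-20,0,0,0],[0,0,-25,0,0,0],[0,0,-25,0,0,0],[0,0,-12,0,0,0],[0,0,0,0,0,0],[0,0,0,0,0,0]]])

```text
clock: 11.75
eef_pos: [0.6019, -0.3377, 0.0993]
eef_rot: [-3.102, 0.496, 0.001]
ft_force: [-0.4, -1.0, -2.8]
gripper_width: 0.175
grasp_force: 58.7
```

```bash
python3 -c "
from h import *
plan(450,-264.4,97,-.2,7)
"
```

```text
pose [ 601.9 -337.7   99.3] h -0.3172 tilt [-8.e-04  5.e-04 -1.e+00] clk 11.75 dh 0.117
[[-23.9,-3.2,0.3,0,0,np.float64(-0.017)],[-23.8,-3.6,0.3,0,0,np.float64(-0.017)],[-23.8,-4.0,0.3,0,0,np.float64(-0.017)],[-23.7,-4.4,0.3,0,0,np.float64(-0.017)],[-23.6,-4.8,0.3,0,0,np.float64(-0.017)],[-23.5,-5.2,0.3,0,0,np.float64(-0.017)],[-23.4,-5.6,0.3,0,0,np.float64(-0.017)]]
```

Request:
jog_arm(increments=[[[-24,-3,0,0,0,-0.017],[-24,-4,0,0,0,-0.017],[-24,-4,0,0,0,-0.017],[-24,-4,0,0,0,-0.017],[-24,-5,0,0,0,-0.016],[-23,-5,0,0,0,-0.016],[-23,-6,0,0,0,-0.016],[0,0,0,0,0,0]]])

```text
clock: 12.55
eef_pos: [0.448, -0.2629, 0.0987]
eef_rot: [-3.125, 0.315, 0.003]
ft_force: [0.6, 0.2, -2.4]
gripper_width: 0.178
grasp_force: 58.7
```

```bash
python3 -c "
from h import *
plan(450,-264.4,51,-.2,1)
"
```

```text
pose [ 448.  -262.9   98.7] h -0.2008 tilt [-0.0021  0.0013 -1.    ] clk 12.55 dh 0.001
[[2.3,1.1,47.7,0,0,np.float64(-0.001)]]
```

Request:
jog_arm(increments=[[[1,1,15,0,0,0],[0,0,15,0,0,0],[0,0,10,0,0,0],[0,0,4,0,0,0],[0,0,0,0,0,0],[0,0,0,0,0,0],[0,0,0,0,0,0]]])

```text
clock: 13.25
eef_pos: [0.4512, -0.2654, 0.0568]
eef_rot: [3.125, -0.315, 0.001]
ft_force: [0.8, 0.7, -1.8]
gripper_width: 0.178
grasp_force: 58.7
```

```bash
python3 -c "
from h import *
plan(450,-264.4,51,-.2,1)
S=cam('scene','s5.png');T=cam('top','t5.png')
th=-.2;c,q=np.cos(th),np.sin(th)
for m in H: print(m, [proj(k,[*(np.array([.446,-.2636])+np.array([[c,-q],[q,c]])@m),.046]).round(1) for k in (T,S)])
a=cv2.resize(T['color'][195:265,365:435],(400,400),interpolation=cv2.INTER_CUBIC);b=cv2.resize(S['color'][165:225,350:410],(400,400),interpolation=cv2.INTER_CUBIC)
cv2.imwrite('pics/v5.png',np.hstack([a,b])[:,:,::-1])
"
```

```text
pose [ 451.2 -265.4   56.8] h -0.2012 tilt [ 7.e-04 -4.e-04 -1.e+00] clk 13.25 dh 0.001
[[-1.4,-0.8,5.8,0,0,np.float64(-0.001)]]
[-0.046  0.033] [array([390.7, 242.3]), array([381.6, 200.1])]
[0.046 0.033] [array([396.5, 208.9]), array([363.5, 180.2])]
[ 0.046 -0.033] [array([420.6, 213.3]), array([379.7, 170.7])]
[-0.046 -0.033] [array([414.9, 246.8]), array([398. , 190.2])]
```

View pics/v5.png

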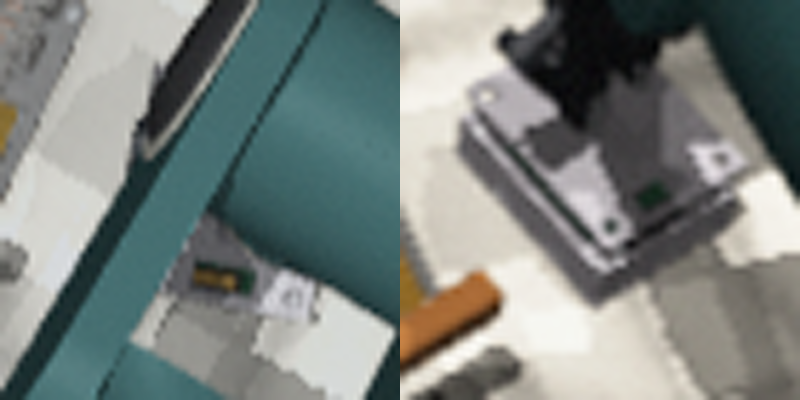

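The cover hangs level just above the housing. In the scene panel the holes show at (487,97), (612,226) and (723,158), and the connector appears through the window in the top panel. I'll check the offset.

```bash
python3 -c "
from h import *
S=cam('scene');T=cam('top')
s=lambda u,v:(350+(u-400)/6.667-.4,165+v/6.667-.4)
f=fit([ray(S,s(*p),.0525) for p in [(612,226),(487,97),(723,158)]],H[[0,1,3]]);print(f)
print('T hole --',ray(T,(365+293/5.714-.4,195+296/5.714-.4),.0525)*1000)
th=-.2;c,q=np.cos(th),np.sin(th);print((np.array([.446,-.2636])+np.array([[c,-q],[q,c]])@H[3])*1000)
plan(450,-264.4,51,-.2,1)
"
```

```text
(array([ 0.44846886, -0.26301575]), np.float64(-0.16992290254672487), [[0.8, 0.1], [0.2, 0.6], [-1.0, -0.7]])
T hole -- [ 395.63025627 -288.24383948   52.5       ]
[ 394.3608495  -286.80340785]
pose [ 451.1 -265.4   56.7] h -0.2012 tilt [ 5.e-04 -4.e-04 -1.e+00] clk 13.45 dh 0.001
[[-1.2,-0.7,5.7,0,0,np.float64(-0.001)]]
```

Request:
jog_arm(increments=[[[-1.3,-0.7,3,0,0,0],[0,0,3,0,0,0],[0,0,0,0,0,0],[0,0,0,0,0,0],[0,0,0,0,0,0],[0,0,0,0,0,0]]])

```text
clock: 14.05
eef_pos: [0.4498, -0.2644, 0.0504]
eef_rot: [3.126, -0.315, 0.0]
ft_force: [0.9, -0.4, -1.4]
gripper_width: 0.176
grasp_force: 58.7
```

```bash
python3 -c "
from h import *
plan(450,-264.4,51,-.2,1)
T=cam('top');S=cam('scene')
b=blob(T,proj(T,[.3944,-.2868,.046]),2);print('T hole --',b,ray(T,b,.046)*1000)
th=-.2;c,q=np.cos(th),np.sin(th)
W=[np.array([.446,-.2636])+np.array([[c,-q],[q,c]])@H[i] for i in (0,1,3)]
print('S',fit([ray(S,blob(S,proj(S,[*w,.046]),2),.046) for w in W],H[[0,1,3]]))
"
```

```text
pose [ 449.8 -264.4   50.4] h -0.2012 tilt [ 0.e+00 -1.e-04 -1.e+00] clk 14.05 dh 0.001
[[0.2,0.0,-0.6,0,0,np.float64(-0.001)]]
T hole -- [414.43083004 246.87351779] [ 394.28991915 -285.48743869   46.        ]
S (array([ 0.44677786, -0.26325659]), np.float64(-0.1805582794769317), [[-0.2, -2.5], [0.6, 0.5], [-0.5, 2.0]])
```

Both cameras agree to within about 1.5 mm, and the pose is settled and level, so I'm handing in.

```bash
python3 -c "
from station import ctrl
print(ctrl.finish_job())"
```

```text
the job is handed in; nothing more can be done
None
```

I handed the job in at about 14 s of the 48 s, with no verdict shown: the scraper is home in its slot and released, and the cover is held level about 10 mm above the housing, its holes within about 1.5 mm of the threads by camera.

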